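Tip ferrule caps into a row and clamp the row

ROBOT

A 6-joint arm with a two-finger parallel gripper is mounted at the origin on a cart in front of the work surface, level with it; the furniture and walls round the work are solid. World frame = base frame: x ahead of the robot, y to its left, z up, the work surface at z = 0. Lengths are in m, angles in rad, forces in N, time in s.
With the tool pointing down it reaches from about 0.325 to 0.775 m from the base axis. Payload 5.5 kg.
Tool frame: the origin (TCP) lies at the very end of the fingers, on their centre line; the grasp point (between the pads) lies 19 mm behind it; z points along the fingers, y is the direction in which the jaws open and shut (so a half turn about z gives the same grasp; the last joint's range is limited). The gripper opens to 88 mm and grips with 3 to 60 N. Pads are 20 mm wide; open, the fingers measure 115 mm over their backs; the gripper's body (75 mm by 178 mm) begins 61 mm behind the grasp point.
Start: joints at [-1.307, 0.091, 1.231, -0, 1.82, -0.057], TCP at [0.189, -0.569, 0.193] pointing down, gripper open.
Joint ranges: [-2.87, 2.87], [-0.86, 2.18], [0.17, 2.46], [-1.51, 4.65], [0.06, 2.69], [-2.65, 2.65]. Speed limits (rad/s): [2.57, 2.57, 3.01, 3.14, 3.14, 3.14].

INTERFACE

Orientations are given as a unit quaternion [x, y, z, w].
In Python, from rig import * gives the robot as it stands.
- The arm moves only by the shell command python3 -m creep 'ROWS'. ROWS is JSON, a list of rows, each a list of 7 numbers: the shift along the tool's x, y, z in cm, then the turn, a rotation vector about the tool's x, y, z in degrees, then the opening, from 0 (shut) to 1 (fully open). A call has 1 to 20 rows; each row is the pose to reach, as a shift and turn from the pose commanded when the call began, along the tool's axes at that moment; what a row does not reach only later rows make up. A row lasts 1/10 s, in which the tool goes at most 50 mm and 8.59 degrees, less where a joint would pass 70% of its speed; a pose out of reach is approached as far as the arm can. A call with a gripper value outside its range is refused whole. The fingers move at their own pace and stop on an object; the grip force is fixed at half the most. Time passes only in rows, so rows that repeat a pose let the fingers close. It gives the time, the measured TCP pose, the force and the opening at its end, in the units of the state.
- state(): the state, without advancing time (a new reading comes with each control period).
- read_camera(name): name is "scene" or "top" or "wrist"; returns a dict with "color" (400x640x3 uint8, red, green, blue), "z_map" (400x640 float32, m along the optical axis (not along the pixel's ray), 0 where there is no reading), "intrinsics" (3x3 intrinsics, pixels), "dist_coeffs" ([k1, k2, p1, p2, k3] as OpenCV has them; the pictures are not rectified), "R" (3x3) and "t" (3): a world point X has camera coordinates R X + t. Camera axes: x right, y down, z forward; pixel columns grow to the right and rows downward; lengths in m; the calibration is good to about 2 mm. A picture is of the moment at which its call begins.
- hand_in(): hands the job in, once; it reports no verdict.
The state is a dict: "time_s": time; "joint_positions": joint angles; "dq": joint speeds; "effort": joint torques, N m; "tool_pos": TCP position; "orientation": TCP orientation; "contact_force": force on the tool from outside, world axes, zero at the start; "moment": the same for the moment, N m; "gripper_width": finger opening in m.
Only numpy, scipy, OpenCV 4.12 (cv2) and the standard library are available. Lean on these libraries where they do the work, as an engineer would, in place of code of your own. Each camera call takes 0.05 s, during which the arm holds its last target. There are 200 camera calls.

TASK

Line up the four loose ferrule caps in the tipping tray: lift the tray by its front bar until all four have slid against the far fence, and lower it gently back to level without letting it drop. Then push the follower at the left end by its post along the tray, firmly but without marring the caps (about 15 to 20 N), so that it keeps the four gripped tight in one row along the fence; leave everything else on the table alone.

Things in the scene. Friction and masses are not known exactly. Their poses are not given: they have to be found in the camera images.
- bar (a point): middle of the tray's lifting bar: dark, round, 10 mm thick, straight part 110 mm long, 30 mm in front of the pan (robot side), 32 mm above the table when level. Axes turn with the pan: x from the bar across to the fence, y along bar and fence to the left, z out of the floor. The bar lies 122 mm in -x and 10 mm in +z of the hinge axis and may turn between pinching fingers; lifting takes about 5 N
- fence (a point): foot of the fence's inner face, mid-length, on the pan's floor (26 mm above the table when level); axes as bar. The fence is the far wall, 28 mm high; near lip 12 mm, end walls 18 mm high. Inside of the pan: x -80 to 0 mm, y -129 to +129 mm here. The steel pan is hinged to a fixed base along y, 6 mm in +x and 4 mm in -z of here; let go, it falls back
- pan (a joint): tilt of the pan, rad: 0 = level, resting on its base; grows as the bar is lifted, stop at 0.62. The caps begin to slide to the fence somewhere between 0.25 and 0.42 rad, depending on today's friction. A tall can-seaming machine stands close behind the tray and to its left (from 0.55 m in front of the robot's base): swing the arm past it with the wrist drawn in
- jaw: follower at the left end of the pan: aluminium cross bar (74 mm along x, 16 mm along y, 14 mm high) with an upright post near its robot-side end. Origin on the pan's floor under the middle of the bar; axes as fence. Slides only along y, 0 to 70 mm to the right, with 6 N of drag that holds it where left: once let go it keeps gripping with what it was pushed beyond 6 N, at most 6 N
- post_top (a point): top centre of the follower's post, 57 mm above the pan's floor: steel, 16 mm thick, with a black knob 20 mm across and 12 mm high on top; 31 mm of bare post below it. Axes as fence, in whose frame it starts at y = 111 to 121 mm; with the four caps in a tight row it stands at y = 81 mm. Over 40 N on the caps mars them
- cap_0_mid (a point): centre (half-way up) of one of the four alike loose stainless ferrule caps: round, 50.4 mm across, 10 mm high, 60 g, lying on the pan's floor
- cap_0: the same cap; origin in the centre of its underside
- cap_1_mid (a point): centre (half-way up) of one of the four alike loose stainless ferrule caps: round, 50.4 mm across, 10 mm high, 60 g, lying on the pan's floor
- cap_1: the same cap; origin in the centre of its underside
- cap_2_mid (a point): centre (half-way up) of one of the four alike loose stainless ferrule caps: round, 50.4 mm across, 10 mm high, 60 g, lying on the pan's floor
- cap_2: the same cap; origin in the centre of its underside
- cap_3_mid (a point): centre (half-way up) of one of the four alike loose stainless ferrule caps: round, 50.4 mm across, 10 mm high, 60 g, lying on the pan's floor
- cap_3: the same cap; origin in the centre of its underside
- spare_end: bystander: loose round aluminium can end, 57 mm across, 7 mm high, lying on the table to the left of the tray; origin in the centre of its underside
- hex_key: bystander: black L-shaped hex key, 30x88x4 mm, on the table to the left of the tray; origin in the centre of its underside
- sleeve: bystander: brown paper sleeve of can ends, a roll 58 mm thick and 200 mm long lying on the left of the table; origin in the centre of its underside
- date_stamp: bystander: hand stamp with a black square foot 34x34 mm and a red knob, 70 mm high, at the left of the table; origin in the centre of its underside

How it is judged:
By the outcome, as a careful person would: the job done as asked, in the order asked, and still so for the second after the job is handed in, with the robot touching nothing.
It also fails if it takes over 54 s, if anything falls off the work surface, if the arm or the gripper's body presses on something with over 40 N, if the wrist force passes 120 N, or if a joint passes its speed limit or range.

## Working session

There is one attempt and no reset: what is moved stays moved. The work goes in short steps, Python scripts to look and compute and a shell command to move; the robot and the scene stay as the last step left them, time stands still between calls to the robot, and variables do not carry over. Pictures are saved under pics/ and viewed, about 8 in all and at most 12, crops included, and the job is handed in when it is done.

```bash
mkdir -p pics; ls; python3 - <<'E'
from rig import *
import cv2,numpy as np,pickle
s=state();print({k:np.round(v,3).tolist() for k,v in s.items()})
D={}
for n in("scene","top"):
    c=read_camera(n);D[n]=c
    cv2.imwrite(f"pics/{n}0.png",c["color"][:,:,::-1])
    print(n,c["intrinsics"].round(1).tolist(),np.round(c["dist_coeffs"],3),(-c["R"].T@c["t"]).round(3),c["R"].round(2).tolist())
pickle.dump(D,open("v0.pkl","wb"))
E
```

```text
pics
{'time_s': 0.0, 'joint_positions': [-1.307, 0.092, 1.232, -0.0, 1.82, -0.057], 'dq': [-0.0, 0.001, -0.002, -0.0, 0.0, -0.0], 'effort': [-0.003, -44.646, -40.644, 0.07, 0.03, -0.0], 'tool_pos': [0.189, -0.569, 0.192], 'orientation': [0.987, 0.16, -0.0, -0.001], 'contact_force': [0.21, -0.248, 0.276], 'moment': [0.013, -0.024, 0.017], 'gripper_width': 0.088}
scene [[432.9, 0.0, 316.7], [0.0, 432.9, 194.5], [0.0, 0.0, 1.0]] [0.026 0.    0.    0.    0.   ] [-0.512  0.474  0.844] [[-0.4, -0.92, 0.02], [-0.53, 0.21, -0.82], [0.75, -0.34, -0.57]]
top [[467.1, 0.0, 315.1], [0.0, 467.1, 206.4], [0.0, 0.0, 1.0]] [-0.05  0.    0.    0.    0.  ] [0.241 0.015 1.13 ] [[0.13, -0.99, 0.0], [-0.97, -0.12, -0.21], [0.21, 0.02, -0.98]]
```

View pics/top0.png

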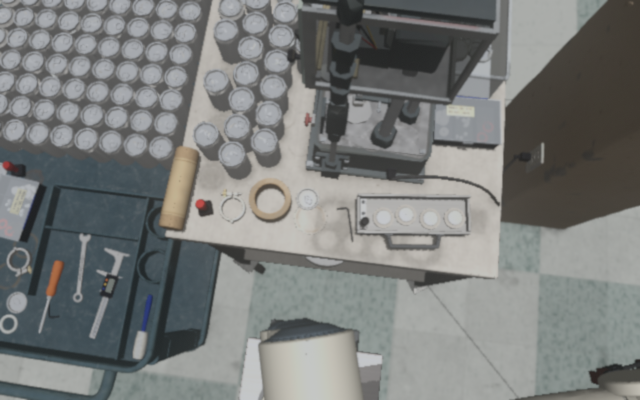

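View pics/scene0.png

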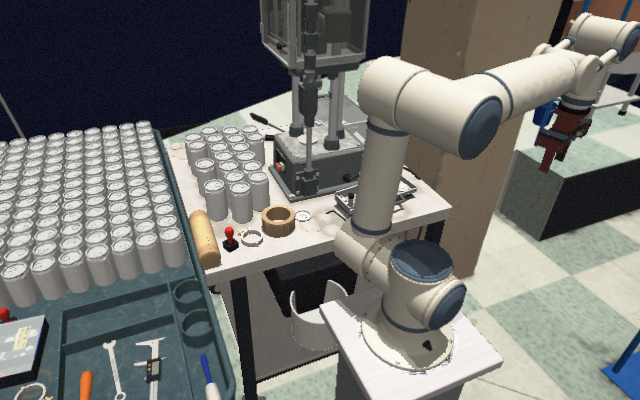

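Top view: tray spans about (357–468, 195–236), lifting bar at (387–437, 242), post knob at about (364,222), and four caps in the pan. The scene view is mostly blocked by the arm. I'll crop and measure.

```bash
cat > h.py <<'E'
import cv2,numpy as np
def ray(c,uv,z):
    p=cv2.undistortPoints(np.float64(uv).reshape(-1,1,2),c["intrinsics"],c["dist_coeffs"]).reshape(-1,2)
    d=np.c_[p,np.ones(len(p))]@c["R"]; o=-c["R"].T@c["t"]
    return o+d*((z-o[2])/d[:,2])[:,None]
def proj(c,X):
    r,_=cv2.Rodrigues(c["R"]);return cv2.projectPoints(np.float64(X).reshape(-1,1,3),r,c["t"],c["intrinsics"],c["dist_coeffs"])[0].reshape(-1,2)
def cloud(c):
    v,u=np.mgrid[:400,:640];uv=np.c_[u.ravel(),v.ravel()]
    p=cv2.undistortPoints(np.float64(uv).reshape(-1,1,2),c["intrinsics"],c["dist_coeffs"]).reshape(-1,2)
    z=c["z_map"].ravel();P=(np.c_[p,np.ones(len(p))]*z[:,None]-c["t"])@c["R"]
    P[z==0]=np.nan
    return P.reshape(400,640,3)
E
python3 - <<'E'
import pickle,cv2,numpy as np
from h import *
c=pickle.load(open("v0.pkl","rb"))["top"]
im=c["color"][185:260,340:480];cv2.imwrite("pics/crop0.png",cv2.resize(im,(784,420),interpolation=cv2.INTER_CUBIC)[:,:,::-1])
P=cloud(c)
for n,uv,z in[("knob",(364,222),.083),("barL",(388,243),.032),("barR",(436,243),.032)]:print(n,ray(c,[uv],z).round(3),P[uv[1],uv[0]].round(3))
# dark mask of bar
g=c["color"].max(2);sub=np.zeros_like(g,bool);sub[236:255,380:445]=True
print((P[185:260:3,412]*1000).round(0).tolist())
print(g[185:260:1,412].tolist())
E
```

```text
knob [[ 0.441 -0.075  0.083]] [ 0.441 -0.075  0.083]
barL [[ 0.408 -0.141  0.032]] [ 0.406 -0.14   0.04 ]
barR [[ 0.422 -0.254  0.032]] [ 0.421 -0.253  0.038]
[[565.0, -191.0, 2.0], [558.0, -192.0, -0.0], [550.0, -193.0, 2.0], [527.0, -183.0, 57.0], [523.0, -186.0, 44.0], [520.0, -189.0, 29.0], [513.0, -191.0, 26.0], [506.0, -191.0, 27.0], [497.0, -191.0, 33.0], [490.0, -191.0, 32.0], [481.0, -191.0, 36.0], [474.0, -192.0, 35.0], [468.0, -193.0, 31.0], [461.0, -195.0, 27.0], [454.0, -195.0, 27.0], [447.0, -197.0, 24.0], [437.0, -194.0, 41.0], [437.0, -203.0, -2.0], [429.0, -203.0, 1.0], [422.0, -204.0, -0.0], [409.0, -197.0, 39.0], [403.0, -198.0, 34.0], [400.0, -205.0, 0.0], [393.0, -206.0, 0.0], [386.0, -207.0, 0.0]]
[172, 176, 179, 180, 183, 184, 186, 186, 183, 175, 164, 131, 92, 93, 133, 167, 176, 176, 176, 176, 177, 180, 184, 185, 184, 184, 186, 188, 191, 194, 193, 188, 180, 182, 184, 184, 184, 180, 176, 180, 181, 180, 179, 178, 177, 178, 176, 164, 129, 92, 111, 154, 175, 180, 182, 184, 186, 185, 174, 141, 112, 106, 97, 91, 111, 147, 179, 186, 186, 185, 183, 180, 176, 172, 170]
```

View pics/crop0.png

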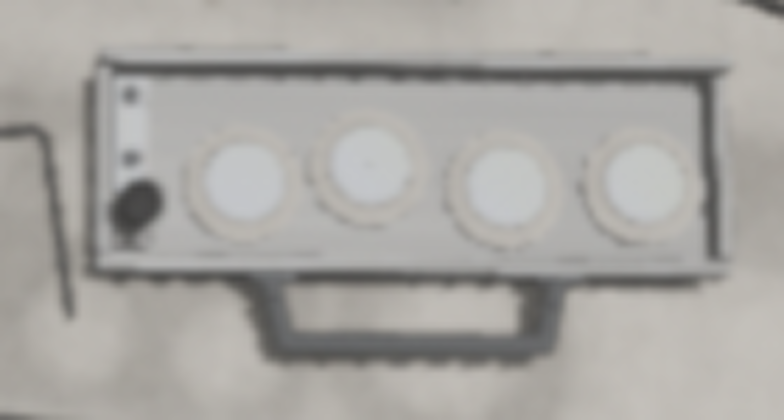

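```bash
python3 - <<'E'
import pickle
from h import *
c=pickle.load(open("v0.pkl","rb"))["top"]
f=lambda l:np.float64(l)/5.6+[340,185]-.41
for n,l,z in[("lip inner/outer top",[(100,262),(722,268)],.038),("fence top",[(115,58),(715,71)],.054),("bar",[(285,345),(540,346)],.034),("barends",[(265,345),(555,345)],.034),("knob",[(136,205)],.083),("caps",[(243,182),(370,165),(507,187),(644,182)],.036)]:
    X=ray(c,f(l),z);print(n,X.round(4).tolist(),np.degrees(np.arctan2(*(X[0]-X[-1])[:2]))if len(X)>1 else"")
P=cloud(c)
# bar: dark px
g=c["color"].max(2).astype(float);rows=[];
for u in range(392,434,2):
    col=180-g[241:254,u];col[col<25]=0
    rows.append((u,(np.arange(241,254)*col).sum()/col.sum()))
X=ray(c,rows,.033);k=np.polyfit(X[:,1],X[:,0],1);print(rows[::5],k,np.degrees(np.arctan(k[0])),X[[0,10,-1]].round(4))
E
```

```text
lip inner/outer top [[0.4253, -0.0656, 0.038], [0.4556, -0.3286, 0.038]] -6.58197331992512
fence top [[0.5102, -0.0614, 0.054], [0.5368, -0.3157, 0.054]] -5.97567466776647
bar [[0.4005, -0.1472, 0.034], [0.4134, -0.2546, 0.034]] -6.8713098763496125
barends [[0.3994, -0.1388, 0.034], [0.4146, -0.2609, 0.034]] -7.0967597358451275
knob [[0.4428, -0.0743, 0.083]] 
caps [[0.4675, -0.1226, 0.036], [0.4817, -0.1759, 0.036], [0.4795, -0.2351, 0.036], [0.489, -0.2935, 0.036]] -7.1805462024123665
[(392, np.float64(245.8892455858748)), (402, np.float64(246.61764705882354)), (412, np.float64(246.9978021978022)), (422, np.float64(246.91724137931035)), (432, np.float64(246.01475409836067))] [-0.11741146  0.38234947] -6.696522058878332 [[ 0.4018 -0.1508  0.033 ]
 [ 0.405  -0.1982  0.033 ]
 [ 0.4132 -0.2453  0.033 ]]
```

```bash
cat >> h.py <<'E'
from scipy.spatial.transform import Rotation as Ro
A=np.radians(6.6);TX=np.array([np.cos(A),np.sin(A),0]);TY=np.array([-np.sin(A),np.cos(A),0])
def row(s,X,ydir,zdir=(0,0,-1)):
    "row from state to TCP X with jaws along ydir"
    R=Ro.from_quat(s["orientation"]);y=np.array(ydir,float);z=np.array(zdir,float);y-=z*(y@z);y/=np.linalg.norm(y)
    T=np.c_[np.cross(y,z),y,z];d=R.inv().apply(np.array(X)-s["tool_pos"])*100
    r=(R.inv()*Ro.from_matrix(T)).as_rotvec(degrees=True);return d.round(2).tolist(),r.round(2).tolist()
E
python3 -c "
from rig import *;from h import *
print(row(state(),(.407,-.2,.13),TX))"
```

```text
([32.32, -28.14, 6.25], [-0.08, -0.07, -78.22])
```

```bash
python3 -m creep '[[10,-9,1,0,0,-26,0.25],[20,-18,2,0,0,-52,0.25],[32.3,-28.1,6.2,0,0,-78.2,0.25],[32.3,-28.1,6.2,0,0,-78.2,0.25],[32.3,-28.1,6.2,0,0,-78.2,0.25],[32.3,-28.1,6.2,0,0,-78.2,0.25],[32.3,-28.1,6.2,0,0,-78.2,0.25],[32.3,-28.1,6.2,0,0,-78.2,0.25],[32.3,-28.1,6.2,0,0,-78.2,0.25],[32.3,-28.1,6.2,0,0,-78.2,0.25],[32.3,-28.1,6.2,0,0,-78.2,0.25],[32.3,-28.1,6.2,0,0,-78.2,0.25],[32.3,-28.1,6.2,0,0,-78.2,0.25],[32.3,-28.1,6.2,0,0,-78.2,0.25],[32.3,-28.1,6.2,0,0,-78.2,0.25],[32.3,-28.1,6.2,0,0,-78.2,0.25]]'
python3 - <<'E'
from rig import *
from h import *
import pickle
s=state();c=read_camera("wrist");c2=read_camera("scene");pickle.dump((s,c,c2),open("v1.pkl","wb"))
cv2.imwrite("pics/w1.png",np.vstack([c["color"],])[:,:,::-1])
print(row(s,(.407,-.2,.13),TX),(-c["R"].T@c["t"]).round(3))
for z in(.032,.083):print(proj(c,[(.407,-.2,z)]),proj(c,[(.4428,-.0743,z)]))
E
```

```text
time_s: 1.7
tool_pos: [0.4069, -0.2013, 0.131]
orientation: [0.666, 0.746, 0.0, 0.0]
contact_force: [0.7, -0.3, -1.0]
gripper_width: 0.0225
([0.13, 0.02, 0.1], [0.0, 0.0, -0.08]) [ 0.399 -0.137  0.323]
[[321.40695664 193.6825352 ]] [[384.72901583  43.53178232]]
[[321.71245881 208.9777573 ]] [[399.03903369  27.41369949]]
```

View pics/w1.png

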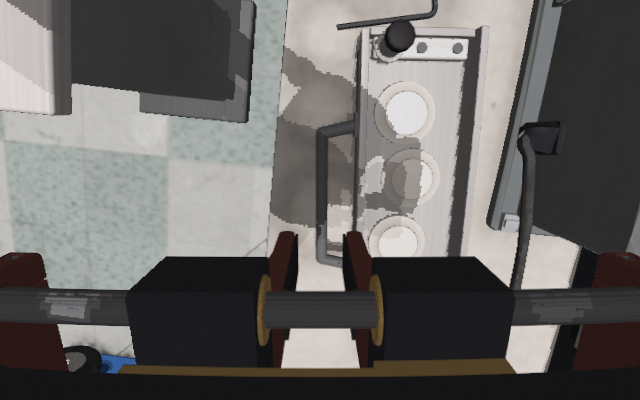

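Wrist view: bar is vertical at u≈322 with middle v≈195 (predicted 321, 194), centred between the fingers, and the knob at (400,35) agrees too. I'll descend and pinch.

```bash
python3 -m creep '[[0.1,0,3,0,0,0,0.2],[0.1,0,6,0,0,0,0.2],[0.1,0,8,0,0,0,0.2],[0.1,0,9,0,0,0,0.2],[0.1,0,10,0,0,0,0.2],[0.1,0,10.7,0,0,0,0.2],[0.1,0,11.2,0,0,0,0.2],[0.1,0,11.2,0,0,0,0.2],[0.1,0,11.2,0,0,0,0.2]]'; python3 -m creep '[[0,0,0,0,0,0,0.09],[0,0,0,0,0,0,0.09],[0,0,0,0,0,0,0.05],[0,0,0,0,0,0,0.05],[0,0,0,0,0,0,0],[0,0,0,0,0,0,0],[0,0,0,0,0,0,0]]'
```

```text
time_s: 2.7
tool_pos: [0.4073, -0.2001, 0.0195]
orientation: [0.665, 0.747, 0.0, 0.0]
contact_force: [0.0, -0.3, 0.3]
gripper_width: 0.0172
time_s: 3.4
tool_pos: [0.407, -0.1999, 0.0189]
orientation: [0.665, 0.747, 0.0, -0.0]
contact_force: [0.0, -0.2, -0.2]
gripper_width: 0.0005
```

```bash
python3 - <<'E'
from rig import *
from h import *
import pickle
s=state();c=read_camera("wrist");c2=read_camera("top");pickle.dump((s,c,c2),open("v2.pkl","wb"))
a=c["color"];b=cv2.resize(c2["color"][180:270,340:480],(640,411))
cv2.imwrite("pics/w2.png",cv2.resize(np.vstack([a[:300],b[:280]]),None,fx=1,fy=1)[:,:,::-1])
P=cloud(c)
print(a[120:260:20,300:340:4].max(2)); print((P[120:260:20,322]*1000).round(0))
E
```

```text
[[135 136 138 140 141 142 141 141 138 137]
 [101 104 107 106  47  52  55  55  54  56]
 [ 95  93  93  77  50  52  55  49  76  92]
 [ 99  99  99  82  49  53  53  49  85  99]
 [ 95  96  96  80  48  52  54  49  86  94]
 [103 105 106  95  50  53  54  48 101 108]
 [ 74  49  49  48  40  36  44  49  48  49]]
[[ 400. -137.   -1.]
 [ 401. -146.   36.]
 [ 402. -156.   39.]
 [ 403. -166.   37.]
 [ 404. -176.   37.]
 [ 406. -187.   37.]
 [ 406. -190.   59.]]
```

View pics/w2.png

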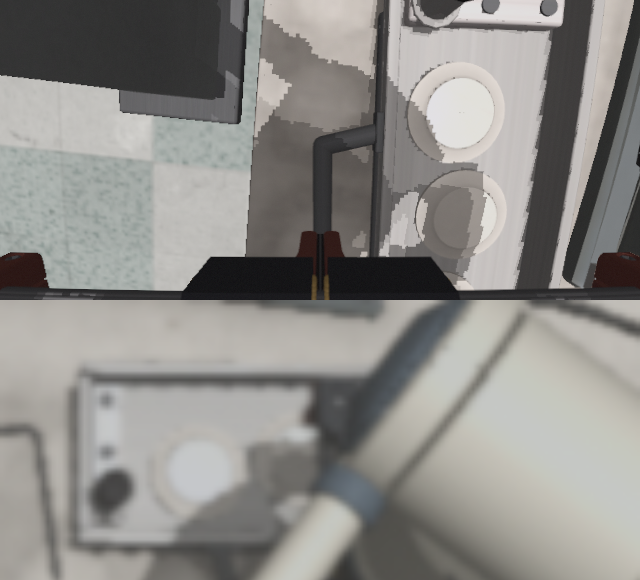

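Wrist view: the bar (u≈322, corner at v≈140) runs straight in between the shut fingers at v≈235–255, yet the width reads 0.5 mm instead of 10. I'll do a small test lift to see whether there is load.

```bash
python3 -m creep '[[0,0,-0.4,0,0,0,0],[0,0,-0.8,0,0,0,0],[0,0,-0.8,0,0,0,0]]'
python3 - <<'E'
from rig import *
from h import *
c=read_camera("wrist");a=c["color"];P=cloud(c);print(state()["gripper_width"])
print((P[140:260:10,322]*1000).round(0).tolist());cv2.imwrite("pics/w3.png",cv2.resize(a[100:300,220:420],(700,700))[:,:,::-1])
E
```

```text
time_s: 3.8
tool_pos: [0.4075, -0.2002, 0.0279]
orientation: [0.665, 0.747, 0.0, 0.001]
contact_force: [0.3, -0.4, 1.0]
gripper_width: 0.0004
0.0005204735476943019
[[401.0, -147.0, 37.0], [402.0, -152.0, 38.0], [403.0, -157.0, 38.0], [403.0, -162.0, 37.0], [404.0, -168.0, 37.0], [404.0, -173.0, 38.0], [405.0, -179.0, 37.0], [406.0, -184.0, 37.0], [406.0, -190.0, 38.0], [407.0, -195.0, 39.0], [406.0, -191.0, 68.0], [406.0, -191.0, 79.0]]
```

View pics/w3.png

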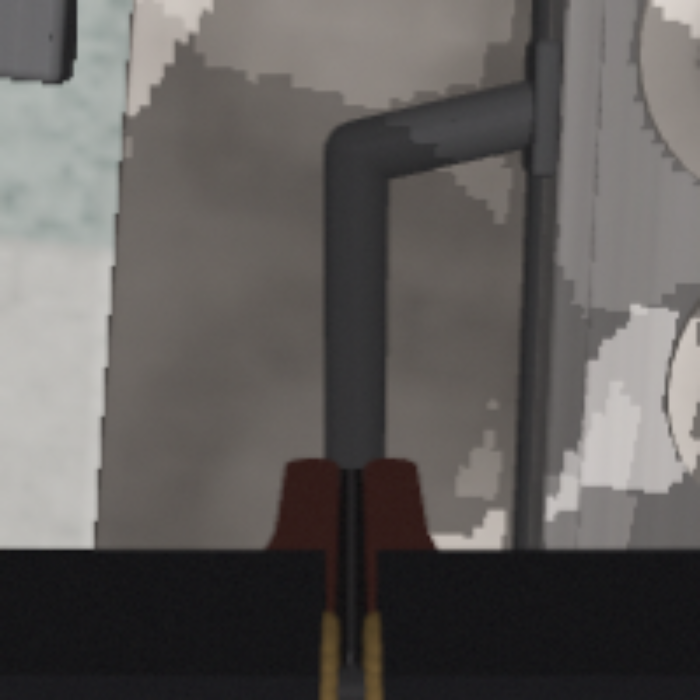

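```bash
python3 - <<'E'
from rig import *
from h import *
c=read_camera("wrist");P=cloud(c);print(state()["tool_pos"])
for u in(308,312,316,320,324,328,332):print(u,(P[226:258:4,u]*1000).round(0).astype(int).tolist())
print(proj(c,[state()["tool_pos"]]))
E
```

```text
[ 0.40718573 -0.20000201  0.02724898]
308 [[399, -206, 0], [399, -209, 1], [399, -190, 63], [400, -190, 69], [400, -190, 74], [400, -190, 79], [400, -190, 83], [400, -190, 88]]
312 [[401, -195, 33], [401, -197, 33], [401, -189, 63], [401, -190, 68], [401, -190, 73], [402, -189, 79], [402, -190, 83], [402, -189, 89]]
316 [[403, -194, 37], [404, -196, 38], [404, -199, 36], [404, -201, 37], [403, -191, 69], [403, -191, 75], [403, -190, 81], [403, -191, 84]]
320 [[405, -193, 38], [406, -195, 38], [405, -190, 59], [405, -190, 65], [405, -190, 70], [405, -192, 71], [406, -194, 70], [406, -196, 71]]
324 [[408, -193, 38], [408, -195, 38], [407, -189, 63], [407, -189, 67], [407, -189, 74], [407, -189, 79], [407, -190, 81], [407, -189, 88]]
328 [[410, -193, 37], [410, -196, 36], [409, -189, 63], [409, -189, 69], [409, -189, 73], [408, -189, 79], [408, -189, 83], [408, -189, 87]]
332 [[415, -204, 1], [415, -207, 1], [411, -188, 63], [411, -189, 68], [410, -188, 74], [410, -189, 78], [410, -189, 83], [410, -189, 88]]
[[321.5234306  231.97327376]]
```

```bash
python3 - <<'E'
import pickle
from h import *
for f in("v1.pkl","v2.pkl"):
    s,c,_=pickle.load(open(f,"rb"));P=cloud(c);z0=s["tool_pos"]
    print(f,z0.round(4) if hasattr(z0,'round') else z0,(-c["R"].T@c["t"]).round(4),c["intrinsics"].round(1).tolist(),c["R"].round(3).tolist(),c["dist_coeffs"])
    for u in ((276,284,290,296,350,356) if f=="v1.pkl" else(308,330)):print(u,(P[226:260:3,u]*1000).round(0).astype(int).tolist())
E
```

```text
v1.pkl [ 0.4069 -0.2013  0.131 ] [ 0.3985 -0.1365  0.3233] [[347.4, 0.0, 319.9], [0.0, 347.4, 203.4], [0.0, 0.0, 1.0]] [[0.994, 0.112, 0.0], [0.109, -0.964, 0.242], [0.027, -0.24, -0.97]] [-0.0588799  0.         0.         0.         0.       ]
276 [[368, -244, 0], [368, -246, 2], [368, -250, 2], [368, -253, 1], [369, -256, 0], [385, -193, 176], [386, -192, 181], [386, -193, 183], [386, -193, 186], [387, -193, 189], [387, -192, 193], [387, -192, 197]]
284 [[375, -243, 1], [376, -246, 2], [387, -192, 163], [388, -192, 168], [388, -192, 172], [389, -192, 176], [389, -192, 179], [389, -192, 184], [390, -192, 186], [390, -192, 190], [390, -192, 193], [391, -192, 197]]
290 [[381, -242, 0], [381, -245, 0], [390, -192, 164], [391, -192, 167], [391, -192, 172], [391, -192, 176], [392, -192, 179], [392, -192, 183], [392, -193, 183], [392, -194, 184], [393, -193, 190], [393, -193, 194]]
296 [[387, -241, 1], [387, -245, 0], [388, -248, 0], [393, -193, 163], [394, -193, 168], [394, -194, 171], [394, -195, 170], [394, -196, 172], [394, -198, 171], [394, -199, 171], [394, -201, 172], [395, -202, 1
[... 402 characters left out ...]
], [419, -189, 193], [419, -189, 196]]
v2.pkl [ 0.407  -0.1999  0.0189] [ 0.3985 -0.1351  0.2113] [[347.4, 0.0, 319.9], [0.0, 347.4, 203.4], [0.0, 0.0, 1.0]] [[0.994, 0.113, 0.0], [0.11, -0.964, 0.242], [0.027, -0.24, -0.97]] [-0.0588799  0.         0.         0.         0.       ]
308 [[399, -203, 1], [399, -205, 0], [399, -190, 51], [399, -190, 55], [399, -190, 60], [399, -189, 64], [399, -190, 68], [400, -190, 70], [400, -190, 74], [400, -189, 78], [400, -189, 82], [399, -167, 136]]
330 [[410, -191, 35], [410, -192, 35], [410, -189, 51], [409, -188, 56], [409, -188, 60], [409, -188, 64], [409, -188, 69], [409, -189, 71], [409, -188, 75], [409, -189, 78], [409, -189, 80], [405, -167, 135]]
```

The depth map places the fingertips consistently about 32 mm above the reported TCP (0.163 vs 0.131, 0.051 vs 0.019), so the fingers closed above the bar. I'll reopen, go lower while watching the force, and pinch again.

```bash
python3 -m creep '[[0,0,0,0,0,0,0.2],[0,0,0,0,0,0,0.2],[0,0,0,0,0,0,0.2],[0,0,1,0,0,0,0.2],[0,0,1.6,0,0,0,0.2],[0,0,2.2,0,0,0,0.2],[0,0,2.8,0,0,0,0.2],[0,0,2.8,0,0,0,0.2]]'; python3 -m creep '[[0,0,0.4,0,0,0,0.2],[0,0,0.8,0,0,0,0.2],[0,0,1.1,0,0,0,0.2],[0,0,1.1,0,0,0,0.2],[0,0,1.1,0,0,0,0],[0,0,1.1,0,0,0,0],[0,0,1.1,0,0,0,0],[0,0,1.1,0,0,0,0]]'
```

```text
time_s: 4.7
tool_pos: [0.4063, -0.1995, -0.0024]
orientation: [0.665, 0.747, -0.0, -0.001]
contact_force: [0.7, -0.9, -0.0]
gripper_width: 0.0177
time_s: 5.5
tool_pos: [0.4081, -0.1998, -0.012]
orientation: [0.665, 0.747, 0.001, 0.001]
contact_force: [3.8, -1.0, -3.7]
gripper_width: 0.0092
```

Gripped now (9.2 mm). I'll lift along the hinge arc.

```bash
python3 -m creep '[[0,0.04,-0.3,0,0,0,0],[0,0.08,-0.6,0,0,0,0],[0,0.12,-0.9,0,0,0,0],[0,0.16,-1.2,0,0,0,0],[0,0.22,-1.5,0,0,0,0],[0,0.29,-1.8,0,0,0,0],[0,0.36,-2.1,0,0,0,0],[0,0.44,-2.4,0,0,0,0],[0,0.44,-2.4,0,0,0,0]]'; python3 -m creep '[[0,0.1,-0.29,0,0,0,0],[0,0.2,-0.58,0,0,0,0],[0,0.3,-0.87,0,0,0,0],[0,0.4,-1.16,0,0,0,0],[0,0.52,-1.44,0,0,0,0],[0,0.65,-1.72,0,0,0,0],[0,0.78,-2.0,0,0,0,0],[0,0.91,-2.27,0,0,0,0],[0,1.06,-2.54,0,0,0,0],[0,1.21,-2.8,0,0,0,0],[0,1.37,-3.07,0,0,0,0],[0,1.53,-3.33,0,0,0,0],[0,1.53,-3.33,0,0,0,0],[0,1.53,-3.33,0,0,0,0],[0,1.53,-3.33,0,0,0,0]]'
python3 - <<'E'
from rig import *
from h import *
import pickle
c=read_camera("wrist");c2=read_camera("top");pickle.dump((state(),c,c2),open("v4.pkl","wb"))
a=c["color"][:270,200:];b=cv2.resize(c2["color"][180:270,340:480],(440,283))
cv2.imwrite("pics/w4.png",np.vstack([a,b])[:,:,::-1])
E
```

```text
time_s: 6.4
tool_pos: [0.4121, -0.1993, 0.0116]
orientation: [0.665, 0.747, 0.0, 0.001]
contact_force: [6.2, -1.0, -8.2]
gripper_width: 0.0089
time_s: 7.9
tool_pos: [0.4263, -0.1977, 0.0453]
orientation: [0.665, 0.746, -0.0, -0.0]
contact_force: [-0.9, -3.3, -4.0]
gripper_width: 0.0092
```

View pics/w4.png

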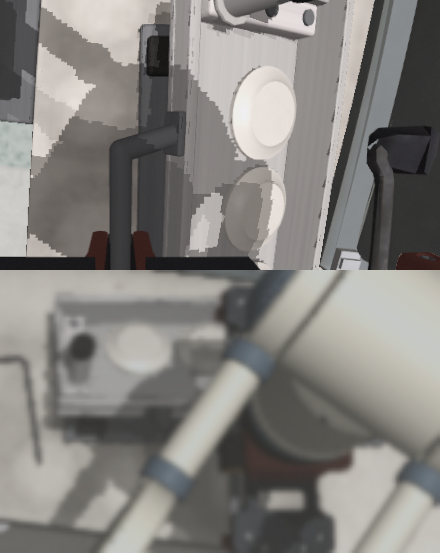

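```bash
cat >> h.py <<'E'
def pan(P,th,fence=(.522,-.187,.026)):
    "world points -> fence frame at tilt th"
    R0=np.c_[TX,TY,[0,0,1]];H=np.array([.006,0,-.004])
    q=(P-np.array(fence))@R0-H; c,s=np.cos(th),np.sin(th)
    return np.stack([c*q[...,0]-s*q[...,2],q[...,1],s*q[...,0]+c*q[...,2]],-1)+H
E
python3 - <<'E'
import pickle
from h import *
s,c,c2=pickle.load(open("v4.pkl","rb"))
P=cloud(c)
for th in(.46,.5,.54):
    q=pan(P,th)
    print(th,[(np.round(q[113,u]*1000)).astype(int).tolist() for u in range(395,545,6)])
E
```

```text
0.46 [[-81, 68, 15], [-67, 68, 2], [-64, 68, 2], [-60, 68, 3], [-56, 68, 2], [-51, 68, 2], [-51, 68, 6], [-48, 68, 7], [-45, 68, 8], [-43, 68, 10], [-39, 68, 11], [-35, 68, 11], [-31, 68, 11], [-26, 68, 11], [-21, 68, 11], [-16, 68, 11], [-11, 68, 11], [1, 69, 5], [1, 69, 10], [1, 69, 13], [1, 69, 17], [1, 69, 21], [2, 69, 23], [1, 69, 28], [4, 69, 29]]
0.5 [[-82, 68, 12], [-67, 68, -1], [-64, 68, 0], [-60, 68, 0], [-56, 68, 0], [-51, 68, 0], [-51, 68, 4], [-48, 68, 5], [-45, 68, 6], [-43, 68, 8], [-40, 68, 9], [-36, 68, 9], [-31, 68, 10], [-27, 68, 10], [-22, 68, 10], [-16, 68, 10], [-11, 68, 10], [1, 69, 5], [0, 69, 9], [1, 69, 13], [0, 69, 17], [0, 69, 20], [1, 69, 23], [0, 69, 27], [3, 69, 29]]
0.54 [[-82, 68, 8], [-67, 68, -4], [-64, 68, -3], [-60, 68, -3], [-56, 68, -3], [-52, 68, -3], [-52, 68, 1], [-48, 68, 3], [-45, 68, 4], [-44, 68, 6], [-40, 68, 7], [-36, 68, 8], [-32, 68, 8], [-27, 68, 9], [-22, 68, 9], [-17, 68, 9], [-12, 68, 9], [0, 69, 5], [0, 69, 9], [0, 69, 13], [-1, 69, 17], [-1, 69, 20], [0, 69, 23], [-2, 69, 27], [1, 69, 29]]
```

Tilt is 0.50: the fence face reads at x≈0 and the visible cap's near edge at −51 mm, so it is against the fence. Lowering slowly.

```bash
python3 -m creep '[[0,-0.16,0.26,0,0,0,0],[0,-0.32,0.53,0,0,0,0],[0,-0.47,0.79,0,0,0,0],[0,-0.62,1.06,0,0,0,0],[0,-0.75,1.33,0,0,0,0],[0,-0.88,1.61,0,0,0,0],[0,-1.01,1.89,0,0,0,0],[0,-1.13,2.17,0,0,0,0],[0,-1.23,2.46,0,0,0,0],[0,-1.33,2.75,0,0,0,0],[0,-1.43,3.04,0,0,0,0],[0,-1.53,3.33,0,0,0,0],[0,-1.53,3.33,0,0,0,0]]'; python3 -m creep '[[0,-0.04,0.15,0,0,0,0],[0,-0.08,0.3,0,0,0,0],[0,-0.12,0.45,0,0,0,0],[0,-0.15,0.6,0,0,0,0],[0,-0.19,0.75,0,0,0,0],[0,-0.22,0.9,0,0,0,0],[0,-0.25,1.05,0,0,0,0],[0,-0.28,1.2,0,0,0,0],[0,-0.3,1.35,0,0,0,0],[0,-0.32,1.5,0,0,0,0],[0,-0.34,1.65,0,0,0,0],[0,-0.36,1.8,0,0,0,0],[0,-0.38,1.95,0,0,0,0],[0,-0.4,2.1,0,0,0,0],[0,-0.41,2.2,0,0,0,0],[0,-0.42,2.28,0,0,0,0],[0,-0.43,2.34,0,0,0,0],[0,-0.44,2.4,0,0,0,0],[0,-0.44,2.4,0,0,0,0],[0,-0.44,2.4,0,0,0,0]]'
python3 - <<'E'
from rig import *
from h import *
c=read_camera("wrist");q=pan(cloud(c),0)
for v in(60,113):print([(np.round(q[v,u]*1000)).astype(int).tolist() for u in range(375,545,8)])
E
```

```text
time_s: 9.3
tool_pos: [0.4115, -0.1993, 0.0114]
orientation: [0.665, 0.747, 0.0, 0.0]
contact_force: [3.4, -1.1, -3.0]
gripper_width: 0.0093
time_s: 11.3
tool_pos: [0.4081, -0.1998, -0.009]
orientation: [0.665, 0.747, 0.001, 0.001]
contact_force: [0.0, 5.4, 14.0]
gripper_width: 0.0093
[[-88, 93, -24], [-84, 94, -25], [-85, 90, 1], [-84, 88, 12], [-81, 88, 12], [-75, 90, -1], [-72, 90, 1], [-68, 90, 0], [-64, 90, 0], [-61, 90, 1], [-57, 90, 0], [-54, 90, 0], [-50, 90, 0], [-47, 90, 1], [-43, 90, 0], [-39, 91, -1], [-36, 91, 0], [-35, 90, 5], [-31, 90, 5], [-29, 90, 7], [-25, 90, 6], [-22, 90, 7]]
[[-87, 68, -26], [-89, 67, 8], [-87, 67, 13], [-84, 67, 12], [-81, 67, 13], [-74, 68, 0], [-70, 68, 0], [-67, 68, 1], [-63, 68, 0], [-60, 68, 1], [-56, 68, 2], [-52, 68, 0], [-50, 68, 3], [-47, 68, 5], [-45, 68, 9], [-42, 68, 9], [-39, 68, 10], [-35, 68, 10], [-32, 68, 10], [-29, 68, 11], [-25, 68, 11], [-21, 68, 10]]
```

Level again. I'll release, rise, and look at all caps and the post.

```bash
python3 -m creep '[[0,0,-0.2,0,0,0,0],[0,0,-0.3,0,0,0,0.2],[0,0,-0.3,0,0,0,0.2],[0,0,-0.3,0,0,0,0.2],[0,0,-0.3,0,0,0,0.2],[0,0,-1,0,0,0,0.2],[0,0,-2,0,0,0,0.2],[0,0,-4,0,0,0,0.2],[0,0,-7,0,0,0,0.2],[0,0,-11,0,0,0,0.2],[0,0,-15,0,0,0,0.2],[0,0,-16,0,0,0,0.2],[0,0,-16,0,0,0,0.2],[0,0,-16,0,0,0,0.2]]'
python3 - <<'E'
from rig import *
from h import *
import pickle
s=state();c=read_camera("wrist");pickle.dump((s,c),open("v5.pkl","wb"))
a=c["color"];cv2.imwrite("pics/w5.png",a[:,250:600,::-1])
P=cloud(c);q=pan(P,0)
# knob: points higher than 65 mm above floor within tray
m=(q[...,2]>.045)&(q[...,2]<.062)&(abs(q[...,0]+.06)<.03)&(q[...,1]>.07)&(q[...,1]<.15)
print("post pts",m.sum(),q[m].mean(0).round(4),q[m].min(0).round(4),q[m].max(0).round(4),P[m].mean(0).round(4))
m=(q[...,2]>.0065)&(q[...,2]<.013)&(q[...,0]<-.003)&(q[...,0]>-.07)&(abs(q[...,1])<.127)
n,l,st,ce=cv2.connectedComponentsWithStats(m.astype(np.uint8))
for i in range(1,n):
    if st[i,4]>60:
        Q=q[l==i]*1000;print(st[i].tolist(),Q.min(0).round(0),Q.max(0).round(0))
E
```

```text
time_s: 12.75
tool_pos: [0.4066, -0.1997, 0.1469]
orientation: [0.665, 0.747, -0.0, -0.001]
contact_force: [-0.0, -0.0, -0.5]
gripper_width: 0.0174
post pts 704 [-0.0651  0.1163  0.0567] [-0.0745  0.1069  0.0483] [-0.0548  0.1267  0.0596] [ 0.444  -0.079   0.0827]
[394, 62, 60, 4, 94] [-56. 108.   8.] [ -6. 111.  13.]
[402, 88, 51, 53, 1760] [-47.  47.   7.] [-3. 90. 12.]
[399, 152, 49, 50, 1633] [-47.  -8.   7.] [-3. 36. 13.]
[394, 216, 48, 41, 1384] [-48. -62.   7.] [ -3. -22.  13.]
```

View pics/w5.png

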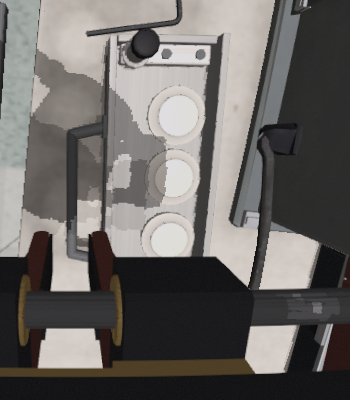

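Wrist view: three caps visible along the fence (crop (178,115), (173,178), (167,237)), all with the same offset from it; knob at (146,43) gives the post at (0.444, −0.079). Next I compute the tilted pushing pose: 10° tilt so that the left fingertip meets the bare post below the knob.

```bash
cat >> h.py <<'E'
t=np.radians(10);ZD=-np.cos(t)*np.array([0,0,1])-np.sin(t)*TY
POST=np.array([.444,-.079,0])
def push(s,dy,ztip): return row(s,POST+dy*TY+[0,0,ztip]+.032*ZD,TY,ZD)
E
python3 -c "
from rig import *;from h import *
s=state();print(s['joint_positions'].round(2) if hasattr(s['joint_positions'],'round') else s['joint_positions']);print(push(s,.0015,.15))"
```

```text
[-0.53 -0.31  1.69 -0.    1.77 -0.65]
([11.13, 5.13, 2.77], [7.82, -8.03, -89.75])
```

```bash
python3 -m creep '[[3,1.4,0,2,-2,-22,0.6],[6,2.8,0,4,-4,-44,0.6],[9,4,1,6,-6,-66,0.6],[11.1,5.1,2.8,7.8,-8,-89.8,0.6],[11.1,5.1,2.8,7.8,-8,-89.8,0.6],[11.1,5.1,2.8,7.8,-8,-89.8,0.6],[11.1,5.1,2.8,7.8,-8,-89.8,0.6],[11.1,5.1,2.8,7.8,-8,-89.8,0.6],[11.1,5.1,2.8,7.8,-8,-89.8,0.6],[11.1,5.1,2.8,7.8,-8,-89.8,0.6],[11.1,5.1,2.8,7.8,-8,-89.8,0.6],[11.1,5.1,2.8,7.8,-8,-89.8,0.6],[11.1,5.1,2.8,7.8,-8,-89.8,0.6],[11.1,5.1,2.8,7.8,-8,-89.8,0.6],[11.1,5.1,2.8,7.8,-8,-89.8,0.6]]'
python3 - <<'E'
from rig import *
from h import *
import pickle
s=state();c=read_camera("wrist");c2=read_camera("top");pickle.dump((s,c,c2),open("v6.pkl","wb"))
print(push(s,.0015,.15),push(s,.0015,.1),push(s,.0015,.054))
a=c["color"];b=cv2.resize(c2["color"][170:270,330:490],(640,400))
cv2.imwrite("pics/w6.png",cv2.resize(np.vstack([a,b]),(480,600))[:,:,::-1])
P=cloud(c);q=pan(P,0)
m=(q[...,2]>.052)&(q[...,2]<.062)&(abs(q[...,0]+.065)<.02)&(abs(q[...,1]-.117)<.02)
print("knob",m.sum(),q[m].mean(0).round(4),P[m].mean(0).round(4))
R=Ro.from_quat(s["orientation"])  # fingers in tool frame
T=R.inv().apply((P.reshape(-1,3)-s["tool_pos"])).reshape(P.shape)
m=(abs(T[...,0])<.012)&(abs(T[...,1])<.045)&(T[...,2]>-.06)&(T[...,2]<-.02)
for sg in(-1,1):
    k=m&(T[...,1]*sg>0);print("finger",sg,k.sum(),T[k].min(0).round(4),T[k].max(0).round(4)) if k.sum() else None
E
```

```text
time_s: 14.3
tool_pos: [0.4448, -0.0839, 0.1196]
orientation: [-0.057, 0.995, -0.087, 0.006]
contact_force: [-0.2, 0.2, -0.7]
gripper_width: 0.0526
([0.03, 0.11, 0.09], [-0.05, 0.09, -0.04]) ([0.04, 0.98, 5.01], [-0.05, 0.09, -0.04]) ([0.04, 1.78, 9.54], [-0.05, 0.09, -0.04])
knob 639 [-0.0652  0.1173  0.0571] [ 0.4437 -0.078   0.0831]
finger -1 596 [-0.009  -0.0359 -0.06  ] [ 0.012  -0.0261 -0.0294]
finger 1 617 [-0.0092  0.0256 -0.0599] [ 0.012   0.0352 -0.029 ]
```

View pics/w6.png

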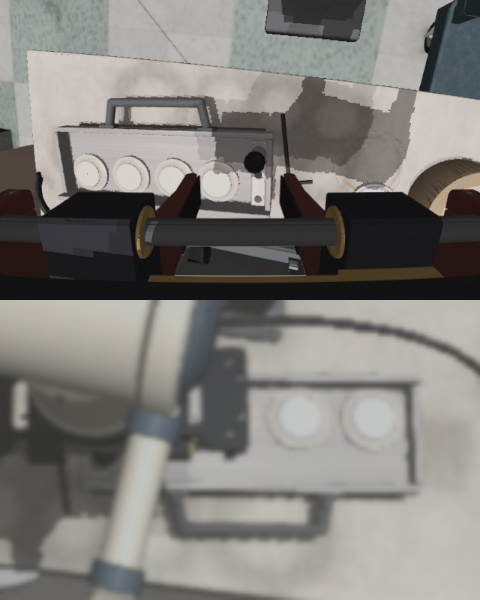

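All four caps lie along the fence (wrist picture x≈90, 131, 173, 218 at y≈175; top view agrees), the knob is at (255,161) between the fingers, and the tip offset of about 30 mm is confirmed. Descending beside the post.

```bash
python3 -m creep '[[0,0.4,2,0,0,0,0.6],[0,0.9,4.5,0,0,0,0.6],[0,1.3,7,0,0,0,0.6],[0,1.5,8,0,0,0,0.6],[0,1.65,8.8,0,0,0,0.6],[0,1.75,9.4,0,0,0,0.6],[0,1.75,9.4,0,0,0,0.6],[0,1.75,9.4,0,0,0,0.6]]'
python3 - <<'E'
from rig import *
from h import *
s=state()
for d in(-.01,-.016,-.02,-.03,-.05):print(d,push(s,d,.054))
E
```

```text
time_s: 15.2
tool_pos: [0.4456, -0.083, 0.0252]
orientation: [-0.058, 0.994, -0.088, 0.007]
contact_force: [0.2, 0.6, -0.1]
gripper_width: 0.0527
-0.01 ([0.11, -1.07, 0.47], [-0.08, 0.2, 0.01])
-0.016 ([0.11, -1.66, 0.57], [-0.08, 0.2, 0.01])
-0.02 ([0.11, -2.06, 0.64], [-0.08, 0.2, 0.01])
-0.03 ([0.11, -3.04, 0.82], [-0.08, 0.2, 0.01])
-0.05 ([0.12, -5.01, 1.17], [-0.08, 0.2, 0.01])
```

```bash
python3 -m creep '[[0.1,-0.5,0.27,0,0,0,0.6],[0.1,-0.99,0.36,0,0,0,0.6],[0.1,-1.4,0.44,0,0,0,0.6],[0.1,-1.7,0.5,0,0,0,0.6],[0.1,-2.0,0.55,0,0,0,0.6],[0.1,-2.2,0.58,0,0,0,0.6],[0.1,-2.2,0.58,0,0,0,0.6],[0.1,-2.2,0.58,0,0,0,0.6]]'
python3 - <<'E'
from rig import *
from h import *
s=state();print(s["contact_force"],np.dot(s["contact_force"],TY))
c=read_camera("wrist");P=cloud(c);q=pan(P,0)
m=(q[...,2]>.052)&(q[...,2]<.062)&(abs(q[...,0]+.065)<.02)&(abs(q[...,1]-.1)<.03)
print("knob",m.sum(),q[m].mean(0).round(4))
E
```

```text
time_s: 16.0
tool_pos: [0.4466, -0.1047, 0.0224]
orientation: [-0.058, 0.995, -0.086, 0.006]
contact_force: [-1.0, 4.3, 1.2]
gripper_width: 0.0528
[-0.9613187   4.33084186  1.23406717] 4.412631586200498
knob 1654 [-0.0698  0.1092  0.0568]
```

```bash
python3 -m creep '[[0,-0.25,0.04,0,0,0,0.6],[0,-0.5,0.09,0,0,0,0.6],[0,-0.75,0.13,0,0,0,0.6],[0,-1,0.17,0,0,0,0.6],[0,-1.25,0.22,0,0,0,0.6],[0,-1.5,0.26,0,0,0,0.6],[0,-1.75,0.3,0,0,0,0.6],[0,-2,0.35,0,0,0,0.6],[0,-2.2,0.38,0,0,0,0.6],[0,-2.2,0.38,0,0,0,0.6]]'; python3 -m creep '[[0,-0.15,0.03,0,0,0,0.6],[0,-0.3,0.05,0,0,0,0.6],[0,-0.4,0.07,0,0,0,0.6],[0,-0.4,0.07,0,0,0,0.6]]'
```

```text
time_s: 17.05
tool_pos: [0.4491, -0.1268, 0.0225]
orientation: [-0.058, 0.995, -0.086, 0.006]
contact_force: [-0.7, 5.6, 1.2]
gripper_width: 0.0525
time_s: 17.45
tool_pos: [0.4495, -0.1307, 0.0224]
orientation: [-0.058, 0.995, -0.086, 0.006]
contact_force: [-0.7, 5.3, 1.9]
gripper_width: 0.0525
```

```bash
cat > m.py <<'E'
from rig import *
from h import *
s=state();c=read_camera("wrist");P=cloud(c);q=pan(P,0);g=c["color"].max(2)
print("F along push",np.dot(s["contact_force"],TY).round(1),s["time_s"])
R=Ro.from_quat(s["orientation"]).as_matrix();tip=np.array(s["tool_pos"])-.030*R[:,2]+R[:,1]*(s["gripper_width"]/2)
print("finger-based post y",(pan(tip,0)[1]-.008).round(4),"tip z",tip[2].round(4))
m=(q[...,2]>.054)&(q[...,2]<.061)&(abs(q[...,0]+.065)<.011)&(abs(q[...,1]-.09)<.03)&(g<60)&(c["color"][...,0]<c["color"][...,2]+12)
print("knob",m.sum(),q[m].mean(0).round(4),q[m].min(0).round(4),q[m].max(0).round(4))
m=(q[...,2]>.0065)&(q[...,2]<.013)&(q[...,0]<-.003)&(q[...,0]>-.07)&(abs(q[...,1])<.127)
n,l,st,ce=cv2.connectedComponentsWithStats(m.astype(np.uint8))
for i in range(1,n):
    if st[i,4]>60: Q=q[l==i]*1000;print(st[i].tolist(),np.percentile(Q,1,0).round(0),np.percentile(Q,99,0).round(0))
E
python3 m.py
```

```text
F along push 5.4 17.45
finger-based post y 0.0873 tip z 0.0474
knob 1160 [-0.0688  0.0891  0.0571] [-0.076   0.0786  0.054 ] [-0.0618  0.1026  0.0609]
[428, 240, 6, 37, 65] [-70. 125.   7.] [-50. 126.  13.]
[51, 248, 42, 38, 843] [ -47. -124.    7.] [-23. -90.  11.]
[206, 263, 15, 17, 117] [-47.  -5.   7.] [-38.   5.  11.]
[271, 269, 60, 23, 803] [-46.  38.   7.] [-34.  70.  11.]
[286, 329, 39, 8, 165] [-11.  46.   7.] [-3. 68. 10.]
```

```bash
python3 -m creep '[[0,-0.1,0.02,0,0,0,0.6],[0,-0.2,0.03,0,0,0,0.6],[0,-0.3,0.05,0,0,0,0.6],[0,-0.4,0.07,0,0,0,0.6],[0,-0.4,0.07,0,0,0,0.6],[0,-0.4,0.07,0,0,0,0.6]]'; python3 -m creep '[[0,-0.1,0.02,0,0,0,0.6],[0,-0.1,0.02,0,0,0,0.6]]'; python3 -m creep '[[0,-0.1,0.02,0,0,0,0.6],[0,-0.1,0.02,0,0,0,0.6]]'
```

```text
time_s: 18.1
tool_pos: [0.45, -0.1347, 0.0224]
orientation: [-0.058, 0.995, -0.086, 0.006]
contact_force: [-0.5, 6.5, 1.6]
gripper_width: 0.0529
time_s: 18.3
tool_pos: [0.4501, -0.1356, 0.0224]
orientation: [-0.058, 0.995, -0.086, 0.006]
contact_force: [-1.7, 6.1, 1.5]
gripper_width: 0.0528
time_s: 18.5
tool_pos: [0.4502, -0.1366, 0.0224]
orientation: [-0.058, 0.995, -0.086, 0.006]
contact_force: [-1.0, 6.4, 2.2]
gripper_width: 0.053
```

```bash
for i in 1 2; do python3 -m creep '[[0,-0.1,0.02,0,0,0,0.6],[0,-0.1,0.02,0,0,0,0.6]]' | grep -E 'pos|force'; done; python3 -m creep '[[0,-0.05,0.01,0,0,0,0.6],[0,-0.05,0.01,0,0,0,0.6]]'; python3 m.py
```

```text
tool_pos: [0.4504, -0.1377, 0.0224]
contact_force: [-1.7, 5.6, 2.7]
tool_pos: [0.4504, -0.1386, 0.0224]
contact_force: [-1.6, 5.6, 2.3]
time_s: 19.1
tool_pos: [0.4505, -0.1391, 0.0224]
orientation: [-0.058, 0.995, -0.086, 0.006]
contact_force: [-2.0, 6.8, 2.7]
gripper_width: 0.0528
F along push 7.0 19.1
finger-based post y 0.079 tip z 0.0474
knob 1143 [-0.0688  0.0806  0.0571] [-0.0759  0.07    0.054 ] [-0.0622  0.0951  0.0609]
[61, 250, 36, 34, 615] [ -47. -125.    7.] [-25. -94.  11.]
[206, 263, 16, 17, 118] [-47. -13.   7.] [-38.  -4.  11.]
[270, 269, 61, 23, 814] [-46.  29.   7.] [-34.  61.  11.]
[288, 329, 40, 8, 161] [-11.  38.   7.] [-4. 61. 11.]
```

```bash
for i in 1 2 3; do python3 -m creep '[[0,-0.05,0.01,0,0,0,0.6],[0,-0.05,0.01,0,0,0,0.6]]' | grep -E 'pos|force'; done
```

```text
tool_pos: [0.4506, -0.1395, 0.0224]
contact_force: [-2.4, 7.0, 3.3]
tool_pos: [0.4506, -0.1401, 0.0224]
contact_force: [-2.7, 6.8, 2.4]
tool_pos: [0.4507, -0.1406, 0.0224]
contact_force: [-2.3, 8.2, 2.1]
```

```bash
for i in 1 2 3; do python3 -m creep '[[0,-0.05,0.01,0,0,0,0.6],[0,-0.05,0.01,0,0,0,0.6]]' | grep -E 'pos|force'; done
```

```text
tool_pos: [0.4507, -0.1411, 0.0224]
contact_force: [-2.3, 6.5, 3.2]
tool_pos: [0.4508, -0.1416, 0.0223]
contact_force: [-2.8, 7.1, 3.3]
tool_pos: [0.4508, -0.1419, 0.0223]
contact_force: [-1.9, 7.0, 2.8]
```

```bash
python3 m.py; python3 - <<'E'
from rig import *
import cv2,numpy as np
c=read_camera("wrist");c2=read_camera("top");a=c["color"][200:,:]
b=cv2.resize(c2["color"][170:270,330:490],(640,400),interpolation=cv2.INTER_CUBIC)
cv2.imwrite("pics/w7.png",np.vstack([a,b])[:,:,::-1])
E
```

```text
F along push 7.2 20.35
finger-based post y 0.0761 tip z 0.0474
knob 1145 [-0.0688  0.0779  0.0571] [-0.0759  0.0673  0.054 ] [-0.0619  0.091   0.061 ]
[61, 250, 37, 33, 606] [ -47. -125.    7.] [-26. -96.  11.]
[206, 264, 16, 16, 109] [-46. -16.   7.] [-38.  -6.  11.]
[272, 271, 58, 21, 802] [-46.  27.   7.] [-34.  59.  11.]
[287, 329, 36, 8, 160] [-11.  35.   7.] [-4. 56. 11.]
```

View pics/w7.png

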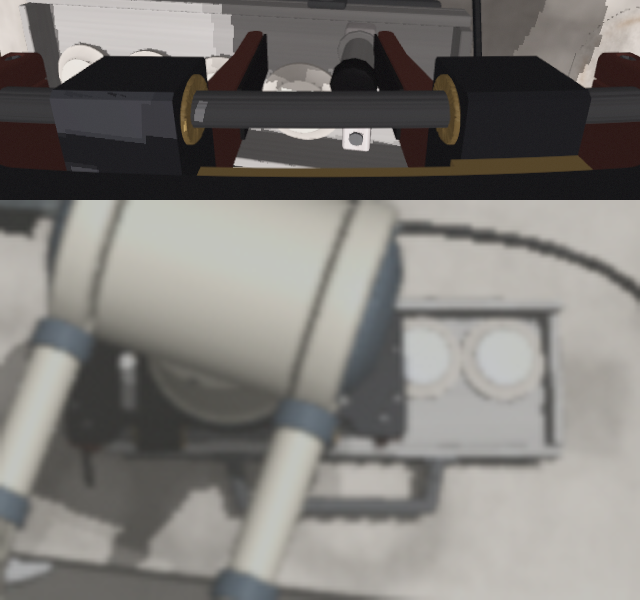

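Caps still in one row on the fence (wrist view y≈60–100, top view (420,357), (503,357)), the rightmost near the end wall. The force is still about drag only, so I continue.

```bash
for i in 1 2 3 4; do python3 -m creep '[[0,-0.05,0.01,0,0,0,0.6],[0,-0.05,0.01,0,0,0,0.6]]' | grep -E 'pos|force'; done
```

```text
tool_pos: [0.4509, -0.142, 0.0223]
contact_force: [-2.8, 9.0, 4.0]
tool_pos: [0.4509, -0.1422, 0.0223]
contact_force: [-3.6, 10.5, 4.5]
tool_pos: [0.4509, -0.1423, 0.0222]
contact_force: [-3.4, 11.5, 5.1]
tool_pos: [0.4509, -0.1425, 0.0222]
contact_force: [-3.4, 12.8, 5.7]
```

The row is tight (travel stopped, force rising); pushing up to about 17–18 N.

```bash
for i in 1 2; do python3 -m creep '[[0,-0.08,0.01,0,0,0,0.6],[0,-0.08,0.01,0,0,0,0.6]]' | grep -E 'pos|force'; done
```

```text
tool_pos: [0.4509, -0.1427, 0.0222]
contact_force: [-5.5, 14.8, 5.3]
tool_pos: [0.451, -0.1429, 0.0221]
contact_force: [-4.9, 16.5, 7.4]
```

```bash
python3 -m creep '[[0,-0.05,0.01,0,0,0,0.6],[0,-0.05,0.01,0,0,0,0.6],[0,-0.05,0.01,0,0,0,0.6],[0,-0.05,0.01,0,0,0,0.6]]'|grep force; python3 -m creep '[[0,0.2,-0.03,0,0,0,0.6],[0,0.5,-0.09,0,0,0,0.6],[0,1.0,-0.17,0,0,0,0.6],[0,1.3,-0.23,0,0,0,0.6],[0,1.3,-0.23,0,0,0,0.6]]'|grep -E "force|pos"; python3 m.py
```

```text
contact_force: [-5.2, 18.6, 7.6]
tool_pos: [0.45, -0.1344, 0.0224]
contact_force: [0.3, -0.7, 1.0]
F along push -0.8 22.6
finger-based post y 0.0839 tip z 0.0473
knob 1210 [-0.0685  0.0782  0.0571] [-0.076   0.0671  0.054 ] [-0.0615  0.0996  0.0608]
[53, 247, 39, 39, 814] [ -47. -124.    7.] [-23. -94.  11.]
[206, 260, 16, 20, 129] [-48.  -8.   7.] [-38.   1.  11.]
[262, 268, 50, 24, 796] [-46.  29.   7.] [-34.  56.  11.]
[277, 329, 32, 6, 101] [-11.  35.   7.] [-3. 54. 11.]
```

```bash
python3 -m creep '[[0,-0.17,-1,0,0,0,0.6],[0,-0.5,-3,0,0,0,0.6],[0,-1,-6,0,0,0,0.6],[0,-1.7,-10,0,0,0,0.6],[0,-2.6,-15,0,0,0,0.6],[0,-2.6,-15,0,0,0,0.6],[0,-9,-16.5,0,0,0,0.6],[0,-18,-18,0,0,0,0.6],[0,-28,-20,0,0,0,0.6],[0,-36,-21,0,0,0,0.6],[0,-36,-21,0,0,0,0.6],[0,-36,-21,0,0,0,0.6],[0,-36,-21,0,0,0,0.6],[0,-36,-21,0,0,0,0.6],[0,-36,-21,0,0,0,0.6]]'
python3 - <<'E'
from rig import *
from h import *
c=read_camera("top");c2=read_camera("wrist")
cv2.imwrite("pics/t8.png",np.vstack([cv2.resize(c["color"][185:255,345:477],(660,350),interpolation=cv2.INTER_CUBIC),cv2.resize(c2["color"],(400,250)).repeat(1,1) if 0 else cv2.resize(c["color"][130:270,190:510],(660,250))])[:,:,::-1])
E
```

```text
time_s: 24.15
tool_pos: [0.4859, -0.4509, 0.2911]
orientation: [-0.057, 0.995, -0.087, 0.006]
contact_force: [0.1, -0.3, 1.3]
gripper_width: 0.053
```

View pics/t8.png

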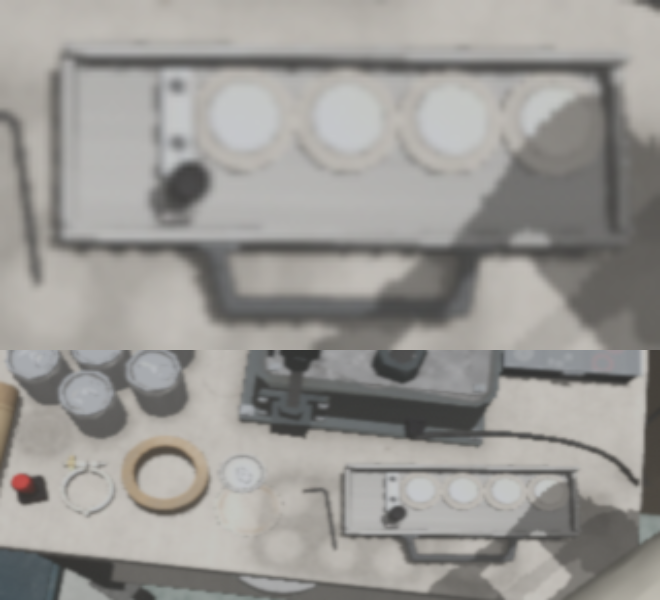

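The final top view shows the four caps evenly spaced at x≈245, 349, 452, 556 (y≈118) along the fence, the follower bar at x≈178 against the first one, the tray level and the bystanders in place. Handing in.

```bash
python3 -c "
from rig import *
print(hand_in())"
```

```text
the job is handed in; nothing more can be done
None
```

The four ferrule caps are in one tight row along the far fence, held by the follower. The tray is back level, and I handed the job in at about 24 s with the arm clear of everything.

- **Lift:** I pinched the bar, raised the tray to about 0.50 rad, lowered it in small steps to level with about 14 N at the end, and released it. Pictures showed all four caps on the fence, but I only measured three of them against it.
- **Push:** The push on the follower's post peaked at about 19 N. The travel stopped and the force rose from about 7 N, which showed the row was tight. After release the follower stayed where it was.
- **Final check:** The top picture shows four evenly spaced caps on the fence, the follower against the first one and the hex key, can end and stamp in place. The sleeve was at the edge of that view.

**Checks that failed or disagreed:**
- **Empty first grasp:** The fingers closed above the bar because the fingertips sit about 30 mm short of the reported tool position. I measured that offset from the depth images and corrected for it.
- **Follower position:** My estimate of the final post position is 76–78 mm, against the nominal 81 mm. I put this down to a few millimetres of error in my estimate of the tray's position along its length, because the force and the picture both show the row closed.

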